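# Lock the lamp clamp with the T-key

### The job

Take the T-handled key with the flat blade out of the rack and drop it fully into the slot on top of the lamp cradle's swing clamp. Then turn it clockwise until the clamp finger points at the middle of the lamp, over its rim, and let go, leaving the key standing in the slot. Leave the round-knobbed key in its place in the rack.

Things in the scene. Friction and masses are not known exactly. Their poses are not given: they have to be found in the camera images.
- t_key: Loose 0.16 kg steel key, 80 mm tall, hanging by its collar in a rack hole, origin 18 mm up. Origin: middle of the blade's lower end; z up. Blade 30 (x) x 8 (y) x 30 mm, lowest 5 mm only 22 x 5; then a 48 mm round collar, 30 to 36 mm above the origin, 14 mm shank, and a dark crossbar 72 (x) x 14 (y) x 18 mm, centre 71 mm up: grip it across its 14 mm. A half turn looks the same.
- knob_key: Loose steel key of the same height, shank and collar, but with a dark round knob (42 mm wide) on top and a 22 mm square bit, too big for the slot. It stands in the rack's other hole (which hole is which varies) and stays there. Origin: middle of the bit's lower end.
- rack: Fixed aluminium key rack: plate 80 mm (x) by 220 mm (y) on three webs, its top 48 mm above the bench. Origin on the bench under its centre. Two round 36 mm holes at y = +70 and -70 mm. A key is clear of it once lifted 35 mm.
- cradle: Fixed lamp cradle, an aluminium plate 310 x 150 x 8 mm. Origin on the bench under the clamp's pivot; +x points from the pivot to the middle of the lamp, 140 mm away. The lamp's round grey lid is 180 mm wide, its top 75 mm above the bench. The clamp turns on a 54 mm round pillar.
- slot (a point): Middle of the slot's mouth, on the clamp's pivot axis, 111 mm above the bench; turns with the clamp. x runs along the slot and the clamp's finger, z up. Slot 40 (x) x 16 (y) mm, 32 deep, 4 mm chamfers, in a 64 mm square hub. Seated, the key's collar rests on the hub, its origin 30 mm below this point; the blade has up to 16 degrees of play either way. Finger reach 97 mm, top 89 mm up.
- clamp_arm (a joint): Turn of the swing clamp about its upright pivot, rad. 0: open, the finger 60 degrees anticlockwise (from above) of the direction to the lamp. Grows clockwise; at the hard stop, 1.05, the finger points at the middle of the lamp (closed). Starts at 0 to 0.15. Stays where it is left; friction about 0.12 N m.
There are look-alikes about, which are no part of the job. Leave any pink, purple or red look-alike of the t_key alone.

How it is judged:
By the outcome, as a careful person would: the job done as asked, in the order asked, and still so for the second after the job is handed in, with the robot touching nothing.
It also fails if it takes over 45 s, if anything falls off the work surface, if the arm or the gripper's body presses on something with over 40 N, if the wrist force passes 120 N, or if a joint passes its speed limit or range.

### The arm

A 7-joint arm with a two-finger parallel gripper is mounted at the origin on a cart in front of the work surface, level with it; the furniture and walls round the work are solid. World frame = base frame: x ahead of the robot, y to its left, z up, the work surface at z = 0. Lengths are in m, angles in degrees, forces in N, time in s.
With the tool pointing down it reaches from about 0.425 to 0.875 m from the base axis. Payload 4.7 kg.
Tool frame: the origin (TCP) lies midway between the tips of the shut fingers; the grasp point (between the pads) lies 19 mm behind it; z points along the fingers, y is the line along which they close (so a half turn about z gives the same grasp; the last joint's range is limited). The gripper opens to 87 mm and grips with 3 to 60 N. Pads are 19 mm wide; open, the fingers measure 117 mm over their backs; the gripper's body (75 mm by 190 mm) begins 51 mm behind the grasp point.
Start: joints at [70.136, 18.392, -4.016, 83.108, 1.295, 78.541, -3.26], TCP at [0.229, -0.608, 0.223] pointing down, gripper open.
Joint ranges: [-163.93, 163.93], [-17.29, 119.83], [-79.2, 71.16], [3.27, 140.29], [-89.18, 269.18], [5.43, 117.66], [-154.24, 154.24]. Speed limits (degrees/s): [147.25, 147.25, 180, 180, 180, 180, 180].

### API

Orientations are given as [roll, pitch, yaw] about the fixed x, y, z axes, in that order (R = Rz(yaw) Ry(pitch) Rx(roll)).
In Python, from cell import env gives the robot as it stands. The module is installed in compiled form; this text tells all that it offers.
- The arm moves only by the tool step_arm, never from a script. Its argument "rows" is a list of rows, each an object with "angular": the turn, a rotation vector about the tool's x, y, z in units of pi rad (1.0 is pi rad), a list of three; "slide": the shift along the tool's x, y, z in units of 500 mm (1.0 is 500 mm), a list of three; "jaw": the opening, from 0 (shut) to 1 (fully open). A call has 1 to 10 rows; each row shifts and turns the commanded pose from where the row before left it, along the tool's axes as they then stand; what a row does not reach is not made up. A row lasts 1/8 s, in which the tool goes at most 62.5 mm and 10.7 degrees, less where a joint would pass 70% of its speed; a pose out of reach is approached as far as the arm can. A call with a number of a shift or a turn outside -1 to 1 is refused whole. A call with a gripper value outside its range is refused whole. The fingers move at their own pace and stop on an object; "newtons" is the grip in N (left out, the last holds). Time passes only in rows, so rows that do not move let the fingers close. It gives the time, the measured TCP pose, the force, the opening and the grip force at its end, in the units of the state.
- env.get_obs(): the state, without advancing time (a new reading comes with each control period).
- env.read_camera(name): name is "side" or "top"; returns the picture (420x560x3 uint8, red, green, blue); there is no depth.
- env.camera_info(name): a dict with "fx", "fy", "cx", "cy" (pixels), "k1" (the pictures are not rectified: a ray, as slopes to the right and down, at radius r is drawn at 1 + k1 r^2 times it, then the intrinsics apply), "R" (3x3) and "t" (3): a world point X has camera coordinates R X + t. Camera axes: x right, y down, z forward; pixel columns grow to the right and rows downward; lengths in m; the calibration is good to about 2 mm. A picture is of the moment at which its call begins. camera_info takes no time and is no camera call.
- env.sign_off(): hands the job in; it is judged then, once.
The state is a dict: "time_s": time; "qpos": joint angles; "joint_velocities": joint speeds; "effort": joint torques, N m; "tool_pos": TCP position; "tool_rot": TCP orientation; "force": force on the tool from outside, world axes, zero at the start; "wrist_torque": the same for the moment, N m; "grip_width": finger opening in m; "grasp_force": force on a finger pad.
Only numpy, scipy, OpenCV 4.12 (cv2) and the standard library are available. Lean on these libraries where they do the work, as an engineer would, in place of code of your own. Each camera call takes 0.05 s, during which the arm holds its last target. There are 200 camera calls.

## Working session

There is one attempt and no reset: what is moved stays moved. The work goes in short steps, Python scripts to look and compute and a tool call to move; the robot and the scene stay as the last step left them, time stands still between calls to the robot, and variables do not carry over. Pictures are saved under pics/ and viewed, at most 10 in all, crops included, and the job is handed in when it is done.

Besides the shell and the picture viewer there is one more tool, called after "Call:" by a JSON object that holds its "name" and its "arguments". step_arm: Moves the arm, as the interface text tells. Shifts and turns lie within -1 to 1; 1 stands for 500 mm of shift or pi rad of turn. Its arguments: {"type":"object","properties":{"rows":{"type":"array"},"newtons":{"type":"number"}},"required":["rows"]}

```bash
mkdir -p pics
python3 - <<'E'
from cell import env
import cv2,numpy as np
for n in("top","side"):
    im=env.read_camera(n); np.save(f"pics/{n}0.npy",im); cv2.imwrite(f"pics/{n}0.png",im[:,:,::-1])
    c=env.camera_info(n); print(n,{k:np.round(v,3).tolist() for k,v in c.items()}, (-np.array(c["R"]).T@c["t"]).round(3))
o=env.get_obs();print(o["tool_pos"],o["tool_rot"],o["qpos"],o["time_s"])
E
```

```text
top {'fx': 515.441, 'fy': 515.441, 'cx': 279.348, 'cy': 207.543, 'k1': -0.103, 'R': [[-0.027, -1.0, 0.008], [-0.982, 0.025, -0.189], [0.189, -0.013, -0.982]], 't': [0.103, 0.53, 1.249]} [0.287 0.106 1.326]
side {'fx': 475.183, 'fy': 475.183, 'cx': 281.716, 'cy': 215.928, 'k1': -0.107, 'R': [[-0.988, -0.156, -0.01], [-0.086, 0.593, -0.801], [0.131, -0.79, -0.599]], 't': [0.542, 0.062, 1.434]} [0.353 1.181 0.913]
[ 0.22921509 -0.60772586  0.22159117] [-1.79903869e+02  7.31246127e-03  2.06727990e+01] [70.13703991 18.43387374 -4.01488493 83.16680173  1.29673462 78.54077893
 -3.25946961] 0.1
```

View pics/top0.png

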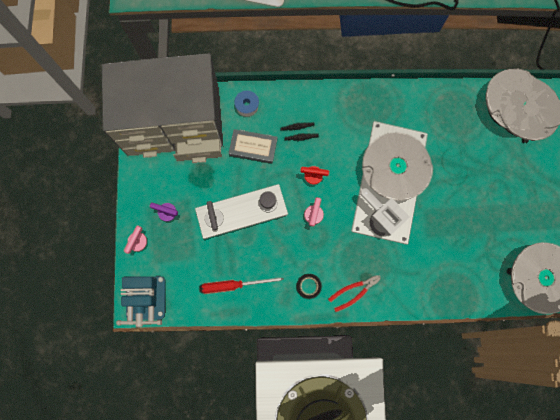

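View pics/side0.png

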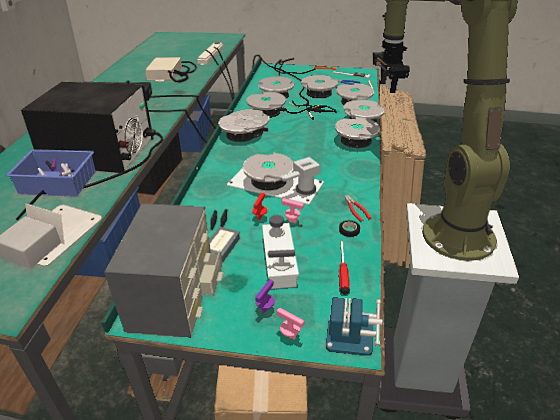

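The top view shows the T-key bar at about (211,215), the knob at (268,200), the hub near (387,213) and the lamp lid near (397,166). The side view shows the same parts: T-bar near (281,254), hub near (307,165). Next I'll zoom in on these areas.

```bash
cat > h.py <<'E'
import numpy as np,cv2
from cell import env
def ray(n,px):
    c=env.camera_info(n);R=np.array(c["R"]);t=np.array(c["t"])
    K=np.array([[c["fx"],0,c["cx"]],[0,c["fy"],c["cy"]],[0,0,1]])
    p=cv2.undistortPoints(np.array(px,float).reshape(-1,1,2),K,np.array([c["k1"],0,0,0,0.])).reshape(-1,2)
    return -R.T@t,np.c_[p,np.ones(len(p))]@R
def onplane(n,px,z):
    o,d=ray(n,px);return o+d*((z-o[2])/d[:,2])[:,None]
def tri(pt,ps):
    o1,d1=ray("top",[pt]);o2,d2=ray("side",[ps])
    s=np.linalg.lstsq(np.c_[d1[0],-d2[0]],o2-o1,rcond=None)[0]
    a=o1+s[0]*d1[0];b=o2+s[1]*d2[0];return (a+b)/2,np.linalg.norm(a-b)
def proj(n,X):
    c=env.camera_info(n);R=np.array(c["R"])
    K=np.array([[c["fx"],0,c["cx"]],[0,c["fy"],c["cy"]],[0,0,1]])
    return cv2.projectPoints(np.array(X,float).reshape(-1,3),cv2.Rodrigues(R)[0],np.array(c["t"],float),K,np.array([c["k1"],0,0,0,0.]))[0].reshape(-1,2)
E
python3 - <<'E'
import cv2,numpy as np
t=np.load("pics/top0.npy")[:,:,::-1];s=np.load("pics/side0.npy")[:,:,::-1]
def cr(im,x,y,w,h,k):return cv2.resize(im[y:y+h,x:x+w],None,fx=k,fy=k,interpolation=cv2.INTER_CUBIC)
a=np.hstack([cr(t,190,175,100,75,4),cr(t,345,185,100,75,4)])
b=np.hstack([cr(s,240,205,100,75,4),cr(s,260,140,100,75,4)])
cv2.imwrite("pics/crop.png",np.vstack([a,b]))
E
```

```text
(no output)
```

View pics/crop.png

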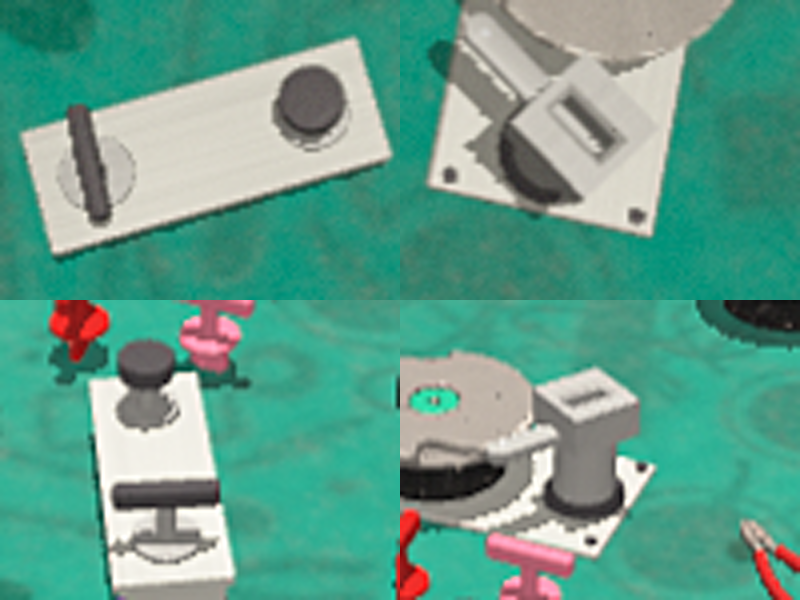

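The crops show the T-bar running from (210,202) to (215,229) in top pixels. The hub's top corners are (392,199), (409,216), (392,235) and (374,215.5), with the slot along the finger, which points up and left. Now I'll measure these.

Run:
```python
from h import *
t=np.load("pics/top0.npy");s=np.load("pics/side0.npy")
def dark(im,x,y,w,h,th=85):
    m=((im.max(2)<th)&(im.max(2).astype(int)-im.min(2)<30))[y:y+h,x:x+w].astype(np.uint8)
    n,l,st,ce=cv2.connectedComponentsWithStats(m);i=1+np.argmax(st[1:,4])
    ys,xs=np.where(l==i);return np.c_[xs+x,ys+y].astype(float),st[i]
pt,a=dark(t,200,195,25,40); ps,b=dark(s,262,245,40,22)
for n,p,z in(("top",pt,.095),("side",ps,.089)):
    r=cv2.minAreaRect(p.astype(np.float32));print(n,r,p.mean(0))
    W=onplane(n,p,z)[:,:2];r=cv2.minAreaRect((W*1000).astype(np.float32));c=W.mean(0)
    v=np.linalg.svd(W-c,full_matrices=False)[2][0];print(" W",c,np.degrees(np.arctan2(v[1],v[0]))%180,r)
print("tri key",tri(pt.mean(0),ps.mean(0)))
k,_=dark(t,255,190,25,25);print("knob",onplane("top",[k.mean(0)],.097),k.mean(0))
f=lambda x,y:(345+(x-400)/4-.375,185+y/4-.375); g=lambda x,y:(260+(x-400)/4-.375,140+(y-300)/4-.375)
H=onplane("top",[f(587,55),f(657,125),f(590,200),f(515,122)],.111);print("hub",H,H.mean(0),np.linalg.norm(H-np.roll(H,1,0),axis=1))
S=onplane("top",[f(555,85),f(622,155)],.111);print("slot",S,S.mean(0))
print("trihub",tri(np.mean([f(587,55),f(657,125),f(590,200),f(515,122)],0),np.mean([g(534,387),g(596,366),g(640,397),g(577,420)],0)))
# lid: grey circle
gr=((t.max(2).astype(int)-t.min(2)<35)&(t.min(2)>110))
hole=((t[:,:,1].astype(int)-t[:,:,0]>50))[155:178,388:410]
ys,xs=np.where(hole);print("lidhole",onplane("top",[[xs.mean()+388,ys.mean()+155]],.075),xs.mean()+388,ys.mean()+155,len(xs))
rk=((t.min(2)>150))[175:245,190:295].astype(np.uint8)
c=max(cv2.findContours(rk,0,2)[0],key=cv2.contourArea).reshape(-1,2)+[190,175]
print("rack",cv2.minAreaRect((onplane("top",c,.048)[:,:2]*1000).astype(np.float32)))
P=onplane("top",[(373.5,122),(429,134.5),(f(430,186)),(f(652,236))],.008);print("plate",P)
```

```text
top ((212.8852081298828, 225.73768615722656), (8.962581634521484, 4.865401268005371), 39.80556869506836) [213.625  226.1875]
 W [0.48230378 0.24973896] 33.69978117468639 ((483.47930908203125, 251.55667114257812), (22.13164520263672, 11.722248077392578), 48.9891471862793)
side ((281.06597900390625, 254.45152282714844), (3.72342848777771, 26.063997268676758), 87.39744567871094) [281.63333333 254.53333333]
 W [0.50680527 0.25936264] 12.451032450149123 ((508.1210021972656, 259.1961364746094), (68.56511688232422, 14.68824577331543), 12.306503295898438)
tri key (array([0.49644075, 0.25189723, 0.08068678]), np.float64(0.023465796128399365))
knob [[0.52996082 0.12186475 0.097     ]] [266.06666667 205.36666667]
hub [[ 0.53682696 -0.18217887  0.111     ]
 [ 0.49269552 -0.22198662  0.111     ]
 [ 0.44828731 -0.17802202  0.111     ]
 [ 0.49678827 -0.13561951  0.111     ]] [ 0.49364951 -0.17945176  0.111     ] [0.06140742 0.05943266 0.0624898  0.06442295]
slot [[ 0.51881579 -0.16136894  0.111     ]
 [ 0.47497837 -0.19929674  0.111     ]] [ 0.49689708 -0.18033284  0.111     ]
trihub (array([ 0.49326801, -0.1790927 ,  0.11218723]), np.float64(7.589875791161988e-05))
lidhole [[ 0.6292683  -0.21292104  0.075     ]] 397.6937799043062 165.30143540669857 209
rack ((527.548828125, 185.84417724609375), (81.01762390136719, 221.25502014160156), 14.928120613098145)
plate [[ 0.77053032 -0.17291631  0.008     ]
 [ 0.73238992 -0.32277641  0.008     ]
 [ 0.47395608 -0.09811837  0.008     ]
 [ 0.43727905 -0.24119486  0.008     ]]
```

```bash
cat >> h.py <<'E'
from scipy.spatial.transform import Rotation as Ro
def go(xyz,yaw,frm=None):
    "tool-frame slide (units) and angular (units) from measured pose (or frm=(xyz,yaw)) to target, tool down"
    o=env.get_obs()
    p,R=(o["tool_pos"],Ro.from_euler("xyz",o["tool_rot"],degrees=True)) if frm is None else (np.array(frm[0]),Ro.from_euler("xyz",[180,0,frm[1]],degrees=True))
    T=Ro.from_euler("xyz",[180,0,yaw],degrees=True)
    print("slide",(R.inv().apply(np.array(xyz)-p)/.5).round(4),"ang",((R.inv()*T).as_rotvec()/np.pi).round(4))
E
python3 - <<'E'
from h import *
t=np.load("pics/top0.npy").astype(int)
print(t[212:216,203:222].max(2))
m=(t.max(2)<110)&(t.max(2)-t.min(2)<40);m=m[196:234,203:222].astype(np.uint8)
n,l,st,ce=cv2.connectedComponentsWithStats(m);i=1+np.argmax(st[1:,4]);ys,xs=np.where(l==i)
W=onplane("top",np.c_[xs+203,ys+196],.098)[:,:2]*1000;print(st[i],cv2.minAreaRect(W.astype(np.float32)))
go([.45,-.2,.22],13);go([.508,.256,.16],13,([.45,-.2,.22],13))
E
```

```text
[[210 211 211 200 197  94  75  95 101  97  77 100 202 198 194 193 194 190
  175]
 [209 210 210 195 201  99  73  89 100 103  83  89 201 196 194 192 193 195
  189]
 [211 214 202 197 197 131  79  89  97 101  84  74 176 199 198 197 195 197
  193]
 [216 211 179 187 195 193  91  87  96 107  93  84 143 198 197 194 195 195
  197]]
[  4   5  11  30 171] ((508.1446533203125, 253.90350341796875), (73.06392669677734, 14.841948509216309), 12.681649208068848)
slide [ 0.701  -0.6071  0.0041] ang [-0.0005  0.0001  0.0426]
slide [ 0.3182 -0.8625  0.12  ] ang [0. 0. 0.]
```

The T-bar measures 73 x 15 mm at (0.508, 0.254), angle 12.7°, which matches the given size and the rack hole. Moving now.

Call:
{"name": "step_arm", "arguments": {"rows": [{"slide":[0.07,-0.061,0],"angular":[0,0,0.0043],"jaw":1},{"slide":[0.07,-0.061,0],"angular":[0,0,0.0043],"jaw":1},{"slide":[0.07,-0.061,0],"angular":[0,0,0.0043],"jaw":1},{"slide":[0.07,-0.061,0],"angular":[0,0,0.0043],"jaw":1},{"slide":[0.07,-0.061,0],"angular":[0,0,0.0043],"jaw":1},{"slide":[0.07,-0.061,0],"angular":[0,0,0.0043],"jaw":1},{"slide":[0.07,-0.061,0],"angular":[0,0,0.0043],"jaw":1},{"slide":[0.07,-0.061,0],"angular":[0,0,0.0043],"jaw":1},{"slide":[0.07,-0.061,0],"angular":[0,0,0.0043],"jaw":1},{"slide":[0.07,-0.061,0],"angular":[0,0,0.0043],"jaw":1}]}}

```text
time_s: 1.35
tool_pos: [0.4738, -0.2123, 0.2223]
tool_rot: [180.0, 0.0, 12.9]
force: [0.3, -0.2, 0.0]
grip_width: 0.087
grasp_force: 0.0
```

Run:
```python
from h import *
print(env.get_obs()["qpos"].round(1));go([.508,.254,.17],12.7)
```

```text
[ 44.1   3.6 -23.8 100.8   1.5  75.9 -57.1]
slide [ 0.2748 -0.8938  0.1044] ang [0.     0.0002 0.0011]
```

Call:
{"name": "step_arm", "arguments": {"rows": [{"slide":[0.027,-0.089,0.0],"angular":[0,0,0],"jaw":1},{"slide":[0.027,-0.089,0.0],"angular":[0,0,0],"jaw":1},{"slide":[0.027,-0.089,0.0],"angular":[0,0,0],"jaw":1},{"slide":[0.027,-0.089,0.0],"angular":[0,0,0],"jaw":1},{"slide":[0.027,-0.089,0.0],"angular":[0,0,0],"jaw":1},{"slide":[0.027,-0.089,0.0],"angular":[0,0,0],"jaw":1},{"slide":[0.027,-0.089,0.02],"angular":[0,0,0],"jaw":1},{"slide":[0.027,-0.089,0.02],"angular":[0,0,0],"jaw":1},{"slide":[0.027,-0.089,0.02],"angular":[0,0,0],"jaw":1},{"slide":[0.027,-0.089,0.04],"angular":[0,0,0],"jaw":1}]}}

```text
time_s: 2.6
tool_pos: [0.506, 0.2516, 0.1725]
tool_rot: [180.0, -0.1, 12.9]
force: [0.2, -0.1, 1.1]
grip_width: 0.0875
grasp_force: 0.0
```

Run:
```python
from h import *
print(env.get_obs()["qpos"].round(1));go([.508,.254,.070],12.7)
```

```text
[  12.    15.   -47.5   98.1   11.6   72.  -115.2]
slide [ 0.0047 -0.0039  0.205 ] ang [ 0.0001 -0.0004  0.0011]
```

Call:
{"name": "step_arm", "arguments": {"rows": [{"slide":[0.0045,-0.004,0.03],"angular":[0,0,0.001],"jaw":1},{"slide":[0,0,0.05],"angular":[0,0,0],"jaw":0.6},{"slide":[0,0,0.05],"angular":[0,0,0],"jaw":0.6},{"slide":[0,0,0.045],"angular":[0,0,0],"jaw":0.6},{"slide":[0,0,0.03],"angular":[0,0,0],"jaw":0.5},{"slide":[0,0,0],"angular":[0,0,0],"jaw":0.5}]}}

```text
time_s: 3.35
tool_pos: [0.5066, 0.2515, 0.0689]
tool_rot: [180.0, 0.1, 12.7]
force: [-0.3, -0.3, 0.9]
grip_width: 0.0472
grasp_force: 0.0
```

Run:
```python
from h import *
s=env.read_camera("side");t=env.read_camera("top")
r=lambda i,x,y:cv2.resize(i[y:y+100,x:x+130],None,fx=3,fy=3,interpolation=cv2.INTER_CUBIC)
cv2.imwrite("pics/g.png",np.hstack([r(s,220,200),r(t,150,170)])[:,:,::-1])
```

```text
(no output)
```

View pics/g.png

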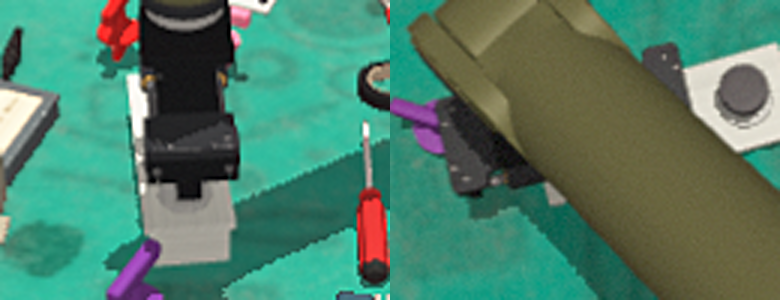

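The fingers straddle the bar: in the side crop the near finger sits at about (190,185), centred on the rack end. Closing the gripper.

Call:
{"name": "step_arm", "arguments": {"rows": [{"slide":[0,0,0],"angular":[0,0,0],"jaw":0},{"slide":[0,0,0],"angular":[0,0,0],"jaw":0},{"slide":[0,0,0],"angular":[0,0,0],"jaw":0},{"slide":[0,0,0],"angular":[0,0,0],"jaw":0},{"slide":[0,0,0],"angular":[0,0,0],"jaw":0},{"slide":[0,0,0],"angular":[0,0,0],"jaw":0}], "newtons": 45}}

```text
time_s: 4.2
tool_pos: [0.5073, 0.2529, 0.0702]
tool_rot: [-180.0, -0.0, 12.8]
force: [0.9, 0.0, 1.4]
grip_width: 0.0134
grasp_force: 45.0
```

Call:
{"name": "step_arm", "arguments": {"rows": [{"slide":[0,0,-0.03],"angular":[0,0,0],"jaw":0},{"slide":[0,0,-0.05],"angular":[0,0,0],"jaw":0},{"slide":[0,0,-0.06],"angular":[0,0,0],"jaw":0},{"slide":[0,0,-0.06],"angular":[0,0,0],"jaw":0},{"slide":[0,0,-0.06],"angular":[0,0,0],"jaw":0},{"slide":[0,0,-0.04],"angular":[0,0,0],"jaw":0},{"slide":[0,0,0],"angular":[0,0,0],"jaw":0}]}}

```text
time_s: 5.08
tool_pos: [0.5079, 0.2532, 0.2215]
tool_rot: [-180.0, -0.2, 12.7]
force: [0.7, -0.2, -0.4]
grip_width: 0.0134
grasp_force: 45.0
```

Run:
```python
from h import *
s=env.read_camera("side")
cv2.imwrite("pics/l.png",cv2.resize(s[130:280,190:350],None,fx=4,fy=4,interpolation=cv2.INTER_CUBIC)[:,:,::-1])
go([.4945,-.1795,.21],42);go([.4945,-.1795,.21],12.7)
```

```text
slide [-0.2155  0.8373  0.0203] ang [ 1.000e-04 -1.000e-04 -1.625e-01]
slide [-0.2155  0.8373  0.0203] ang [ 0.0001 -0.0001  0.0002]
```

View pics/l.png

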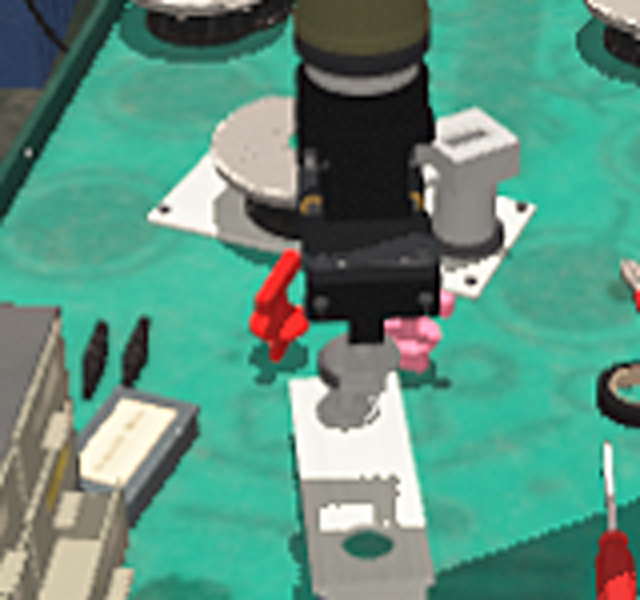

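The T-key is out, with its collar near (360,365) in the crop and the front rack hole empty. Carrying it to the hub.

Call:
{"name": "step_arm", "arguments": {"rows": [{"slide":[-0.0216,0.0837,0],"angular":[0,0,0],"jaw":0},{"slide":[-0.0216,0.0837,0],"angular":[0,0,0],"jaw":0},{"slide":[-0.0216,0.0837,0],"angular":[0,0,0],"jaw":0},{"slide":[-0.0216,0.0837,0],"angular":[0,0,0],"jaw":0},{"slide":[-0.0216,0.0837,0],"angular":[0,0,0],"jaw":0},{"slide":[-0.0216,0.0837,0],"angular":[0,0,0],"jaw":0},{"slide":[-0.0216,0.0837,0],"angular":[0,0,0],"jaw":0},{"slide":[-0.0216,0.0837,0],"angular":[0,0,0],"jaw":0},{"slide":[-0.0216,0.0837,0],"angular":[0,0,0],"jaw":0},{"slide":[-0.0216,0.0837,0],"angular":[0,0,0],"jaw":0}]}}

```text
time_s: 6.38
tool_pos: [0.4931, -0.1804, 0.2182]
tool_rot: [-179.9, 0.1, 12.8]
force: [0.8, 0.1, -0.9]
grip_width: 0.0138
grasp_force: 45.0
```

Call:
{"name": "step_arm", "arguments": {"rows": [{"slide":[0,0,0],"angular":[0,0,-0.0406],"jaw":0},{"slide":[0,0,0],"angular":[0,0,-0.0406],"jaw":0},{"slide":[0,0,0],"angular":[0,0,-0.0406],"jaw":0},{"slide":[0,0,0],"angular":[0,0,-0.0406],"jaw":0},{"slide":[0,0,0],"angular":[0,0,0],"jaw":0},{"slide":[0,0,0],"angular":[0,0,0],"jaw":0}]}}

```text
time_s: 7.12
tool_pos: [0.4938, -0.1792, 0.2191]
tool_rot: [-179.9, 0.0, 41.9]
force: [0.7, -0.9, -2.2]
grip_width: 0.0136
grasp_force: 45.0
```

Run:
```python
from h import *
s=env.read_camera("side");np.save("pics/s2.npy",s)
o=env.get_obs();print(o["tool_pos"],o["tool_rot"],o["force"],o["wrist_torque"],o["qpos"].round(1))
cv2.imwrite("pics/i.png",cv2.resize(s[105:205,250:370],None,fx=6,fy=6,interpolation=cv2.INTER_CUBIC)[:,:,::-1])
go([.4945,-.1795,.18],42)
# expected pixel of key points if grip is true: collar bottom edge centre, blade tip
p=o["tool_pos"];print("expect tip,collarctr px(crop)",(proj("side",[p-[0,0,.052],p-[0,0,.019]])-[250,105])*6)
```

```text
[ 0.49392823 -0.179229    0.21938673] [-1.79942776e+02  2.67256762e-02  4.18872987e+01] [ 0.42814058  0.39482569 -1.16939799] [-0.02659626 -0.02249752 -0.04080386] [ 45.4   4.9 -29.8 100.1   2.5  75.7 -33. ]
slide [0.0005 0.0012 0.0788] ang [-0.0003  0.0001 -0.0006]
expect tip,collarctr px(crop) [[338.68145924 258.05166565]
 [339.92161277 203.60062104]]
```

View pics/i.png

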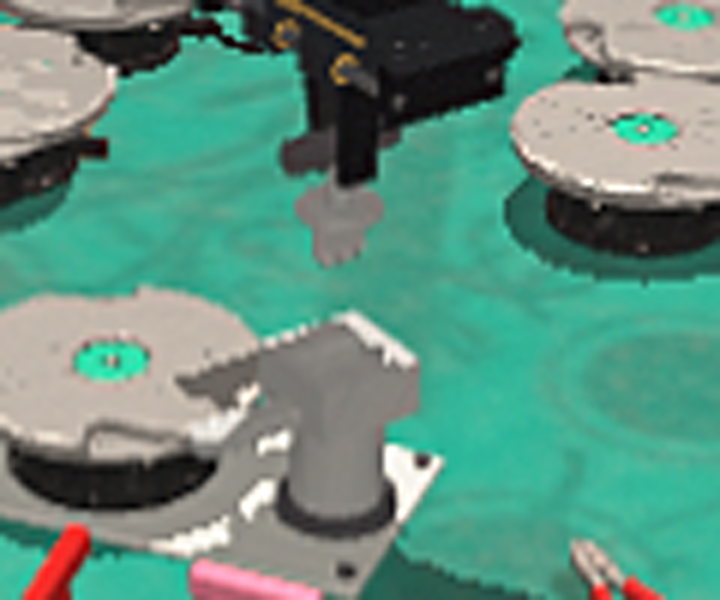

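The key's tip (335,262) and collar (340,210) fall where expected above the hub, so I'm lowering it.

Call:
{"name": "step_arm", "arguments": {"rows": [{"slide":[0.0005,0.001,0.04],"angular":[0,0,0],"jaw":0},{"slide":[0,0,0.04],"angular":[0,0,0],"jaw":0},{"slide":[0,0,0.02],"angular":[0,0,0],"jaw":0},{"slide":[0,0,0.01],"angular":[0,0,0],"jaw":0},{"slide":[0,0,0.01],"angular":[0,0,0],"jaw":0},{"slide":[0,0,0.01],"angular":[0,0,0],"jaw":0},{"slide":[0,0,0],"angular":[0,0,0],"jaw":0}]}}

```text
time_s: 8.05
tool_pos: [0.4947, -0.1795, 0.1549]
tool_rot: [-180.0, 0.0, 42.0]
force: [0.7, -0.1, -1.4]
grip_width: 0.0139
grasp_force: 45.0
```

Call:
{"name": "step_arm", "arguments": {"rows": [{"slide":[0,0,0.01],"angular":[0,0,0],"jaw":0},{"slide":[0,0,0.01],"angular":[0,0,0],"jaw":0},{"slide":[0,0,0.01],"angular":[0,0,0],"jaw":0},{"slide":[0,0,0.008],"angular":[0,0,0],"jaw":0},{"slide":[0,0,0],"angular":[0,0,0],"jaw":0}]}}

```text
time_s: 8.68
tool_pos: [0.4945, -0.1794, 0.1356]
tool_rot: [-180.0, 0.0, 42.0]
force: [-0.5, 0.2, -1.4]
grip_width: 0.0133
grasp_force: 45.0
```

Call:
{"name": "step_arm", "arguments": {"rows": [{"slide":[0,0,0.003],"angular":[0,0,0],"jaw":0},{"slide":[0,0,0.003],"angular":[0,0,0],"jaw":0},{"slide":[0,0,0],"angular":[0,0,0],"jaw":0}]}}

```text
time_s: 9.05
tool_pos: [0.4949, -0.1796, 0.1332]
tool_rot: [180.0, -0.0, 42.0]
force: [0.1, 0.3, -0.3]
grip_width: 0.0134
grasp_force: 45.0
```

Call:
{"name": "step_arm", "arguments": {"rows": [{"slide":[0,0,0.002],"angular":[0,0,0],"jaw":0},{"slide":[0,0,0],"angular":[0,0,0],"jaw":0}]}}

```text
time_s: 9.3
tool_pos: [0.4949, -0.1796, 0.1332]
tool_rot: [180.0, 0.0, 42.0]
force: [-3.5, 2.2, 5.9]
grip_width: 0.0137
grasp_force: 45.0
```

It's seated: the descent stopped at 0.1332 with 6 N upward. Turning clockwise.

Call:
{"name": "step_arm", "arguments": {"rows": [{"slide":[0,0,-0.0015],"angular":[0,0,0.03],"jaw":0},{"slide":[0,0,0],"angular":[0,0,0.04],"jaw":0},{"slide":[0,0,0],"angular":[0,0,0.04],"jaw":0},{"slide":[0,0,0],"angular":[0,0,0.04],"jaw":0},{"slide":[0,0,0],"angular":[0,0,0.04],"jaw":0},{"slide":[0,0,0],"angular":[0,0,0.04],"jaw":0},{"slide":[0,0,0],"angular":[0,0,0.04],"jaw":0},{"slide":[0,0,0],"angular":[0,0,0.03],"jaw":0}], "newtons": 55}}

```text
time_s: 10.3
tool_pos: [0.4951, -0.178, 0.1333]
tool_rot: [-179.9, 0.0, -12.1]
force: [-1.2, 3.0, 1.5]
grip_width: 0.0136
grasp_force: 55.0
```

Run:
```python
from h import *
o=env.get_obs();print(o["tool_pos"],o["tool_rot"],o["force"],o["wrist_torque"],o["qpos"].round(1))
```

```text
[ 0.49509599 -0.17800761  0.13325176] [-1.79923052e+02  7.59267119e-03 -1.21204935e+01] [-1.22745265  3.02893358  1.53364842] [0.70216516 0.26813892 0.12205785] [ 40.6   8.6 -25.5 106.4   3.9  65.9 -88.4]
```

Call:
{"name": "step_arm", "arguments": {"rows": [{"slide":[0,0,0],"angular":[0,0,0.03],"jaw":0},{"slide":[0,0,0],"angular":[0,0,0.025],"jaw":0},{"slide":[0,0,0],"angular":[0,0,0.02],"jaw":0},{"slide":[0,0,0],"angular":[0,0,0],"jaw":0}]}}

```text
time_s: 10.8
tool_pos: [0.4951, -0.1785, 0.1333]
tool_rot: [-179.9, 0.0, -25.4]
force: [-0.4, 2.9, 2.8]
grip_width: 0.0137
grasp_force: 55.0
```

Run:
```python
from h import *
o=env.get_obs();print(o["tool_pos"],o["tool_rot"],o["force"],o["wrist_torque"])
```

```text
[ 0.49511472 -0.17849057  0.13325269] [-1.79943955e+02  2.36989416e-03 -2.54327856e+01] [-0.37790535  2.94257517  2.81421309] [0.82952159 0.2961721  0.04675475]
```

Call:
{"name": "step_arm", "arguments": {"rows": [{"slide":[0,0,0],"angular":[0,0,0.01],"jaw":0},{"slide":[0,0,0],"angular":[0,0,0.01],"jaw":0},{"slide":[0,0,0],"angular":[0,0,0],"jaw":0}]}}

```text
time_s: 11.18
tool_pos: [0.4951, -0.1787, 0.1332]
tool_rot: [-179.9, 0.0, -29.1]
force: [-1.5, 4.7, 4.4]
grip_width: 0.0136
grasp_force: 55.0
```

Run:
```python
from h import *
o=env.get_obs();print(o["tool_pos"],o["tool_rot"],o["force"],o["wrist_torque"])
s=env.read_camera("side")
cv2.imwrite("pics/c.png",cv2.resize(s[120:220,220:340],None,fx=6,fy=6,interpolation=cv2.INTER_CUBIC)[:,:,::-1])
```

```text
[ 0.49512515 -0.17865615  0.13322329] [-1.79945851e+02  1.22734912e-03 -2.91433366e+01] [-1.52700109  4.6997574   4.35047639] [1.18769949 0.35090289 0.05984257]
```

View pics/c.png

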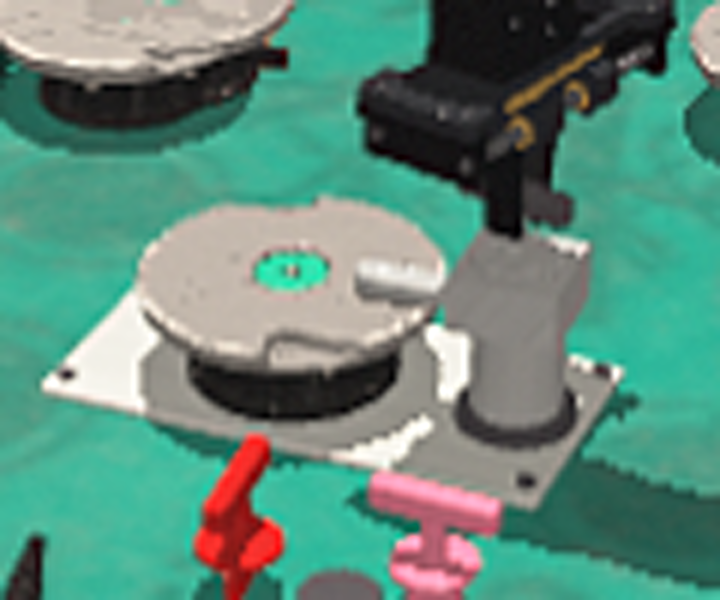

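The finger lies over the lid, with its tip at about (360,275) pointing near the hole at (291,270). I'll keep turning until the hard stop registers.

Call:
{"name": "step_arm", "arguments": {"rows": [{"slide":[0,0,0],"angular":[0,0,0.01],"jaw":0},{"slide":[0,0,0],"angular":[0,0,0.01],"jaw":0},{"slide":[0,0,0],"angular":[0,0,0],"jaw":0}]}}

```text
time_s: 11.6
tool_pos: [0.4952, -0.1788, 0.1332]
tool_rot: [-180.0, -0.0, -32.7]
force: [-0.6, 4.6, 5.4]
grip_width: 0.0133
grasp_force: 55.1
```

Run:
```python
from h import *
o=env.get_obs();print(o["tool_pos"],o["tool_rot"],o["force"],o["wrist_torque"])
```

```text
[ 0.4951868  -0.17875623  0.13322938] [-1.79956791e+02 -1.29495777e-02 -3.27082684e+01] [-0.62942935  4.61922375  5.36955476] [1.17275361 0.27481383 0.29225061]
```

Call:
{"name": "step_arm", "arguments": {"rows": [{"slide":[0,0,0],"angular":[0,0,0.008],"jaw":0},{"slide":[0,0,0],"angular":[0,0,0],"jaw":0}]}}

```text
time_s: 11.85
tool_pos: [0.4952, -0.1787, 0.1332]
tool_rot: [-180.0, -0.0, -34.1]
force: [-0.9, 3.5, 4.7]
grip_width: 0.0134
grasp_force: 55.3
```

Run:
```python
from h import *
o=env.get_obs();print(o["tool_pos"],o["tool_rot"],o["force"],o["wrist_torque"])
```

```text
[ 0.49522429 -0.17867928  0.13320302] [-1.79970608e+02 -1.63938914e-02 -3.40822558e+01] [-0.93308863  3.51063252  4.68283348] [1.11887237 0.3476178  0.62042713]
```

Torque is up to 0.62 N m, so the clamp is on its stop. I'll unload the twist, release and lift.

Call:
{"name": "step_arm", "arguments": {"rows": [{"slide":[0,0,0],"angular":[0,0,-0.025],"jaw":0},{"slide":[0,0,0],"angular":[0,0,0],"jaw":0.5},{"slide":[0,0,0],"angular":[0,0,0],"jaw":0.5},{"slide":[0,0,0],"angular":[0,0,0],"jaw":0.5},{"slide":[0,0,0],"angular":[0,0,0],"jaw":0.5},{"slide":[0,0,-0.01],"angular":[0,0,0],"jaw":0.5},{"slide":[0,0,-0.04],"angular":[0,0,0],"jaw":0.5},{"slide":[0,0,-0.08],"angular":[0,0,0],"jaw":0.5},{"slide":[0,0,-0.08],"angular":[0,0,0],"jaw":0.5}]}}

```text
time_s: 12.98
tool_pos: [0.4946, -0.1794, 0.2391]
tool_rot: [180.0, 0.0, -29.7]
force: [0.2, -0.2, -0.2]
grip_width: 0.0438
grasp_force: 0.0
```

Call:
{"name": "step_arm", "arguments": {"rows": [{"slide":[0,0.08,0],"angular":[0,0,0],"jaw":0.5},{"slide":[0,0.08,0],"angular":[0,0,0],"jaw":0.5},{"slide":[0,0.08,0],"angular":[0,0,0],"jaw":0.5},{"slide":[0,0.08,0],"angular":[0,0,0],"jaw":0.5},{"slide":[0,0.08,0],"angular":[0,0,0],"jaw":0.5},{"slide":[0,0,0],"angular":[0,0,0],"jaw":0.5}]}}

```text
time_s: 13.72
tool_pos: [0.3933, -0.3568, 0.238]
tool_rot: [179.9, -0.0, -30.0]
force: [-0.0, -0.2, -0.3]
grip_width: 0.0432
grasp_force: 0.0
```

Run:
```python
from h import *
s=env.read_camera("side");t=env.read_camera("top")
r=lambda i,x,y:cv2.resize(i[y:y+120,x:x+100],None,fx=4,fy=4,interpolation=cv2.INTER_CUBIC)
cv2.imwrite("pics/f.png",np.hstack([r(s,230,110),r(t,345,125)])[:,:,::-1])
```

```text
(no output)
```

View pics/f.png

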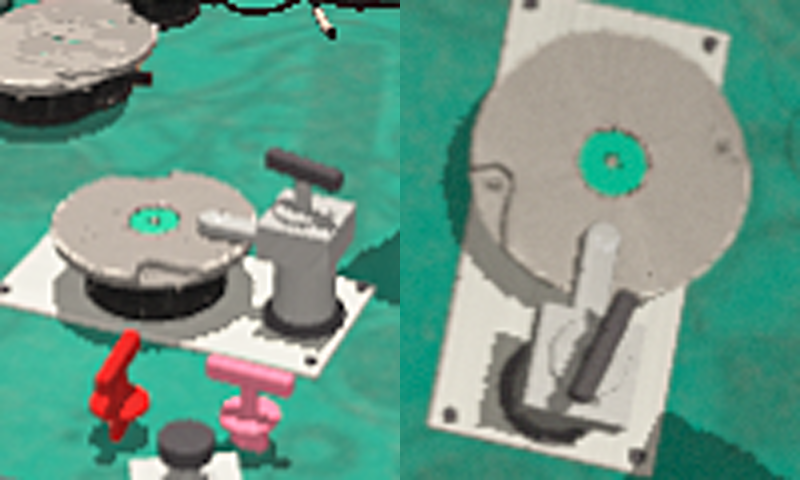

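The finger points at the lid's centre hole, from (600,235) towards (613,162). The key stands in the slot with its collar on the hub, and the knob key is still in the rack.

```bash
python3 -c "
from cell import env
print(env.sign_off())"
```

```text
the job is handed in; nothing more can be done
None
```

The T-key is standing fully seated in the slot, the clamp is turned to its stop with the finger pointing at the middle of the lamp over its rim, the round-knobbed key is still in the rack, and I handed the job in at about 14 s on the robot's clock; no verdict came back.

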